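Build the stone sieve tower

ROBOT

A 6-joint arm with a two-finger parallel gripper is mounted at the origin on the work surface. World frame = base frame: x ahead of the robot, y to its left, z up, the work surface at z = 0. Lengths are in mm, angles in rad, forces in N, time in s.
With the tool pointing down it reaches from about 350 to 975 mm from the base axis. Payload 7.1 kg.
Tool frame: the origin (TCP) lies between the finger pads; the fingertips stand 19 mm ahead of it and the grasp point (between the pads) is the TCP; y points along the fingers, z is the direction in which the jaws open and shut, and the axes are right-handed (so a half turn about y gives the same grasp; the last joint's range is limited). The gripper opens to 88 mm and grips with 3 to 60 N. Pads are 20 mm wide; open, the fingers measure 115 mm over their backs; the gripper's body (75 mm by 178 mm) begins 61 mm behind the grasp point.
Start: joints at [1.152, 0.423, 1.63, -0, 1.089, -0.019], TCP at [243.239, 575.708, 241.675] pointing down, gripper open.
Joint ranges: [-3, 3], [-0.9, 2.11], [0.09, 2.58], [-1.31, 4.45], [0.11, 2.69], [-2.54, 2.54]. Speed limits (rad/s): [2.39, 2.39, 3.01, 3.14, 3.14, 3.14].

INTERFACE

Orientations are given as a rotation vector (axis times angle).
In Python, from workcell import ctrl gives the robot as it stands.
- The arm moves only by the tool servo_tool, never from a script. Its argument "moves" is text: rows parted by semicolons, each of 6 numbers parted by spaces: the shift along the world's x, y, z in m, then the turn, a rotation vector about the world's x, y, z in degrees. A call has 1 to 8 rows; each row is the pose to reach, as a shift and turn from the pose commanded when the call began; what a row does not reach only later rows make up. A row lasts 1/8 s, in which the tool goes at most 62.5 mm and 10.7 degrees, less where a joint would pass 70% of its speed; a pose out of reach is approached as far as the arm can. A call with a gripper value outside its range is refused whole. "hand" is the closure in counts, from 0 (fully open) to 255 (shut), set as the call begins (left out, the last holds). The fingers move at their own pace and stop on an object; the grip force is fixed at half the most. Time passes only in rows, so rows that repeat a pose let the fingers close. It gives the time, the measured TCP pose, the force and the opening at its end, in the units of the state.
- ctrl.get_obs(): the state, without advancing time (a new reading comes with each control period).
- ctrl.get_image(name): name is "side" or "top"; returns a dict with "pixels" (384x512x3 uint8, red, green, blue), "depth" (384x512 float32, mm along the optical axis (not along the pixel's ray), 0 where there is no reading), "vertical_fov" (degrees; the focal length in pixels is half the picture's height over the tangent of half this angle, whatever the lens; pixels are square), "cx", "cy" (the principal point, pixels), "xyz" and "attitude" of the camera in the world. Camera axes: x right, y up, looking along -z (the intrinsics and any distortion apply to the point x, -y, -z); pixel columns grow to the right and rows downward; lengths in mm; the calibration is good to about 2 mm. A picture is of the moment at which its call begins.
- ctrl.close_job(): hands the job in, once; it reports no verdict.
The state is a dict: "t": time; "qpos": joint angles; "qvel": joint speeds; "joint_torque": joint torques, N m; "ee_pos": TCP position; "orientation": TCP orientation; "ft_force": force on the tool from outside, world axes, zero at the start; "moment": the same for the moment, N m; "width": finger opening in mm.
Only numpy, scipy, OpenCV 4.12 (cv2) and the standard library are available. Lean on these libraries where they do the work, as an engineer would, in place of code of your own. Each camera call takes 0.05 s, during which the arm holds its last target.

TASK

Build the stone-sorting sieve tower on the receiving pan, from the bottom up: first the green fine sieve into the pan, then the yellow medium one, then the red coarse one, and last the lid with the black knob, each upright and fully seated on the one below before you fetch the next. Keep the pieces upright all along, and leave the blue sieve, the stone tin, the file, the brush and the pliers where they are.

Things in the scene. Friction and masses are not known exactly. Their poses are not given: they have to be found in the camera images.
- pan_rim (a point): Centre of the mouth, at rim height, of the receiving pan: a bright steel cup, 56 mm outside and 49 mm inside, 24 mm high, fixed on a round grey shaker foot of 100 mm diameter and 25 mm height with a small orange lamp. The rim is 49 mm above the bench; z up. It does not move. A sieve seated in it has its centre 10 mm above this point.
- fine_mid (a point): Centre, half-way up (16 mm), of the green fine sieve, many small holes in its floor. A loose round cup, 90 g, 32 mm high, upright (z up): a wall 26 mm high, 56 mm outside and 49 mm inside, open 23 mm deep; under it a tapered foot 6 mm high, 44 mm wide at its top, 39 mm at the bottom, that drops into the piece below until the wall stands on its rim. 
- medium_mid (a point): Centre, half-way up (16 mm), of the yellow medium sieve, about 19 mid-sized holes in its floor. A loose round cup, 90 g, 32 mm high, upright (z up): a wall 26 mm high, 56 mm outside and 49 mm inside, open 23 mm deep; under it a tapered foot 6 mm high, 44 mm wide at its top, 39 mm at the bottom, that drops into the piece below until the wall stands on its rim. On the green one: centre 26 mm above its centre.
- coarse_mid (a point): Centre, half-way up (16 mm), of the red coarse sieve, 7 large holes in its floor. A loose round cup, 90 g, 32 mm high, upright (z up): a wall 26 mm high, 56 mm outside and 49 mm inside, open 23 mm deep; under it a tapered foot 6 mm high, 44 mm wide at its top, 39 mm at the bottom, that drops into the piece below until the wall stands on its rim. On the yellow one: centre 26 mm above its centre.
- lid_knob (a point): Centre of the lid's black knob, 20 mm above the underside of the lid (z up). The lid: a loose bright steel disc, 56 mm wide, 5 mm thick, 80 g, on a tapered foot like the sieves' (6 mm high, 44 to 39 mm wide), with an upright black knob 19 mm wide and 18 mm high in its middle; 29 mm high in all. Seated on the red sieve, this point is 30 mm above the red one's centre.
- blue_mid (a point): Centre, half-way up (16 mm), of the blue sieve: shaped and sized like the other sieves (56 mm wide, 32 mm high) but with one very large dark hole in its floor. Loose. Not needed: to be left where it is.
- tin_mid (a point): Centre of a closed round brass stone tin with a round green glass window in its top, 43 mm diameter, 22 mm high (this point is 11 mm up). Loose; to be left where it is.
- file: A small file lying flat on the bench: wooden handle to its -x side, dark steel blade to its +x side, 125 mm long along its x, 14 mm wide, 12 mm high; origin on the bench below its middle. Loose; to be left where it lies.
- brush: A small bench brush lying flat: dark wooden handle to its -x side, tan bristle block to its +x side, 125 mm long along its x, 18 mm wide, 14 mm high; origin on the bench below its middle. Loose; to be left where it lies.
- pliers: Pliers with green handles lying flat, off to the right of the work: 135 mm long along its x (jaws to +x, handles to -x), up to 60 mm wide at the handle ends, 12 mm high; origin on the bench just behind the pivot. Loose; to be left where they lie.

How it is judged:
By the outcome, as a careful person would: the job done as asked, in the order asked, and still so for the second after the job is handed in, with the robot touching nothing.
It also fails if it takes over 109 s, if anything falls off the work surface, if the arm or the gripper's body presses on something with over 40 N, if the wrist force passes 120 N, or if a joint passes its speed limit or range.

## Working session

There is one attempt and no reset: what is moved stays moved. The work goes in short steps, Python scripts to look and compute and a tool call to move; the robot and the scene stay as the last step left them, time stands still between calls to the robot, and variables do not carry over. Pictures are saved under pics/ and viewed, and the job is handed in when it is done.

Besides the shell and the picture viewer there is one more tool, called after "Emit:" as name(argument=value, ...), one argument or row to a line, values as JSON. servo_tool: Moves the arm, as the interface text tells. Its arguments: {"type":"object","properties":{"moves":{"type":"string"},"hand":{"type":"number"}},"required":["moves"]}

```bash
mkdir -p pics; ls
cat > h.py <<'E'
import numpy as np,cv2
from workcell import ctrl
from scipy.spatial.transform import Rotation as R
def snap(n):
    im=ctrl.get_image(n); return im
def info(im): print({k:v for k,v in im.items() if k not in('pixels','depth')})
E
python3 - <<'E'
from h import *
o=ctrl.get_obs();print(o)
for n in('top','side'):
    im=snap(n);info(im);cv2.imwrite(f'pics/{n}0.png',im['pixels'][...,::-1]);np.savez(f'{n}0.npz',**im)
E
```

```text
pics
{'t': 0.0, 'qpos': array([ 1.15198149e+00,  4.23831636e-01,  1.63068329e+00, -1.16103298e-05,
        1.08862565e+00, -1.90159231e-02]), 'qvel': array([ 0.00073498, -0.00115042,  0.00057154, -0.00033088, -0.00096725,
        0.00095143]), 'joint_torque': array([ 2.21417380e-03, -5.44628334e+01, -2.73670471e+01,  6.44649169e-02,
        2.27578904e-02, -1.03109285e-04]), 'ee_pos': array([243.04200845, 575.22971606, 240.9100721 ]), 'orientation': array([-1.54946659,  0.31394133, -0.31342614]), 'ft_force': array([-0.86484143,  0.44556395, -0.61706144]), 'moment': array([ 0.01546075,  0.01734575, -0.01257159]), 'width': 87.83316039369717}
{'vertical_fov': 43.30477269139831, 'cx': 250.23778298950424, 'cy': 188.0214351951722, 'xyz': array([ 359.3904426 ,  -27.38694513, 1096.84403616]), 'attitude': array([ 0.11608466, -0.16179406, -1.54402613])}
{'vertical_fov': 47.14868708982253, 'cx': 251.08251600397512, 'cy': 183.32223378270714, 'xyz': array([ 488.23551614, -737.47709626,  903.43944071]), 'attitude': array([ 0.69592157, -0.04037164, -0.07573586])}
```

View pics/top0.png

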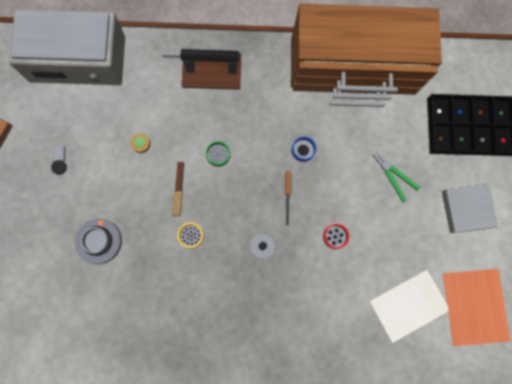

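View pics/side0.png

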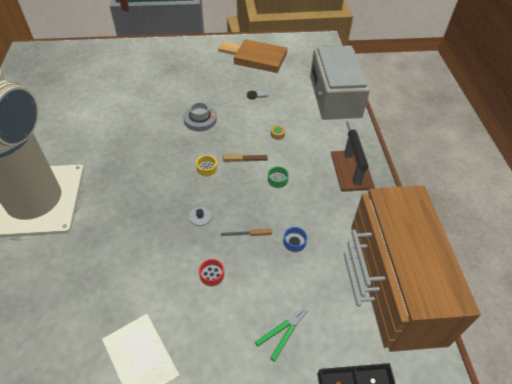

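The top view shows pan (98,240), green (218,153), yellow (190,235), red (336,236), lid (262,245), blue (303,149). The side view shows the same pieces at pan (200,115), green (278,177), yellow (207,165), red (211,272), lid (200,216).

```bash
cat >> h.py <<'E'
def world(im):
    h,w=im['depth'].shape
    f=h/2/np.tan(np.radians(im['vertical_fov'])/2)
    u,v=np.meshgrid(np.arange(w),np.arange(h)); d=im['depth'].astype(float)
    P=np.stack([(u-im['cx'])/f*d,-(v-im['cy'])/f*d,-d],-1)
    W=P@R.from_rotvec(im['attitude']).as_matrix().T+im['xyz']; W[d==0]=np.nan
    return W
def ray(im,u,v,z):
    h=im['depth'].shape[0]; f=h/2/np.tan(np.radians(im['vertical_fov'])/2)
    D=R.from_rotvec(im['attitude']).as_matrix()@np.array([(u-im['cx'])/f,-(v-im['cy'])/f,-1.])
    return im['xyz']+D*(z-im['xyz'][2])/D[2]
def fit(im,c,rad,zlo,zhi,want=28):
    """robust circle centre of points in height band around pixel c"""
    W=world(im); h,w=W.shape[:2]; u,v=np.meshgrid(np.arange(w),np.arange(h))
    m=(np.hypot(u-c[0],v-c[1])<rad)&(W[...,2]>zlo)&(W[...,2]<zhi)
    p=W[m]; mask=m.astype(np.uint8)
    ctr=(p[:,:2].max(0)+p[:,:2].min(0))/2
    cv=cv2.minEnclosingCircle(p[:,:2].astype(np.float32))
    return ctr.round(1),np.round(cv[0],1),round(cv[1],1),len(p),np.percentile(p[:,2],[5,50,95]).round(1)
E
cat > m.py <<'E'
from h import *
pts={'top':dict(pan=(98,240),green=(218,153),yellow=(190,235),red=(336,236),lid=(262,245),blue=(303,149),tin=(141,143)),
'side':dict(pan=(200,113),green=(278,177),yellow=(207,165),red=(211,272),lid=(200,216),blue=(295,239),tin=(278,132))}
for n in pts:
    im=dict(np.load(f'{n}0.npz'))
    W=world(im)
    print(n,'bench',[W[r,c].round(1) for r,c in((300,250),(330,60) if n=='top' else (300,60),(200,400) if n=='top' else(100,100),(110,260))])
    for k,c in pts[n].items():
        z={'pan':(42,56),'lid':(5,15),'tin':(15,30)}.get(k,(24,40))
        print(k,*fit(im,c,22,*z))
E
python3 m.py
```

```text
top bench [array([304.7, -62. ,  -2. ]), array([233.9, 348.9,  -2. ]), array([ 5.371e+02, -4.053e+02, -2.000e-01]), array([745.9, -77.2,  -1.6])]
pan [425.5 276.5] [425.9 276.8] 28.3 168 [44.  48.  51.3]
green [630.4  19. ] [630.4  18.9] 28.1 141 [25.3 30.6 33.9]
yellow [442.3  72.7] [442.3  72.9] 27.8 132 [27.1 30.5 33.9]
red [ 448. -251.] [ 447.8 -250.7] 27.9 140 [26.1 30.5 33.6]
lid [416.1 -79.6] [417. -80.] 36.5 422 [ 7.1 10.1 13.2]
blue [ 646.3 -178.2] [ 646.8 -178.8] 28.4 134 [25.8 30.1 33.2]
tin [652.1 197.4] [652.8 196.9] 22.3 273 [16.7 20.  24.2]
side bench [array([ 531.8, -315.8,   -2.5]), array([ 1.189e+02, -2.849e+02,  2.000e-01]), array([113.7, 393. ,  -0.4]), array([614.5, 311.7,  -1.7])]
pan [428.7 274.3] [429.7 273.5] 29.7 93 [42.7 47.3 50.8]
green [633.2  17.1] [634.1  17. ] 30.0 124 [24.8 29.5 33.4]
yellow [444.4  70.9] [445.2  71. ] 29.2 125 [24.9 29.3 33.5]
red [ 450.5 -253.3] [ 450.6 -253. ] 28.2 167 [24.7 30.1 32.8]
lid [425.4 -88.7] [425.4 -88.6] 28.9 272 [ 7.4 10.2 13.1]
blue [ 650.5 -180.5] [ 650.5 -181.5] 29.3 157 [24.9 29.6 33. ]
tin [655.5 195.7] [656.5 195.7] 23.8 128 [16.3 19.4 22.7]
```

Run:
```python
from h import *
o=ctrl.get_obs();M=R.from_rotvec(o['orientation']).as_matrix();print(M.round(3)); print('jaw yaw',np.degrees(np.arctan2(M[1,2],M[0,2])))
for n,c in(('top',(262,245)),('side',(200,213))):
    im=dict(np.load(f'{n}0.npz')); print(n,fit(im,c,7,20,36),fit(im,c,12,5.5,16))
    a=im['pixels'][c[1]-20:c[1]+20,c[0]-20:c[0]+20,::-1]
    cv2.imwrite(f'pics/lid_{n}.png',cv2.resize(a,None,fx=10,fy=10,interpolation=0))
    W=world(im);g=im['pixels'].max(-1)<60;h,w=g.shape;u,v=np.meshgrid(range(w),range(h));m=g&(np.hypot(u-c[0],v-c[1])<10)
    print(W[m].mean(0),m.sum(),u[m].mean(),v[m].mean(),ray(im,u[m].mean(),v[m].mean(),29 if n=='top' else 24))
```

```text
[[ 0.921 -0.001  0.389]
 [-0.389 -0.001  0.921]
 [-0.    -1.    -0.001]]
jaw yaw 67.09361000576793
top (array([422.6, -86.4]), array([422.8, -86.2]), 9.1, 58, array([24.9, 28.1, 32. ])) (array([425.9, -86.2]), array([425.8, -86.1]), 26.2, 360, array([ 7.5, 10.3, 13.3]))
[423.23145106 -85.42465797  28.97990523] 24 262.125 245.66666666666666 [423.22636017 -85.42209679  29.        ]
side (array([425.4, -89. ]), array([426.6, -88.8]), 10.1, 51, array([21. , 26.8, 30.4])) (array([425.4, -88.7]), array([426.5, -88.4]), 28.4, 254, array([ 7.6, 10.2, 13.3]))
[424.51574641 -95.11378184  24.87630722] 19 199.21052631578948 214.31578947368422 [424.4515949  -94.47012544  24.        ]
```

Emit:
servo_tool(
  moves="0.035 -0.050 -0.010; 0.070 -0.100 -0.02; 0.105 -0.150 -0.03; 0.140 -0.200 -0.04; 0.175 -0.250 -0.05; 0.210 -0.300 -0.06; 0.245 -0.350 -0.07; 0.280 -0.4 -0.08",
  hand=0,
)

```text
validation failed for argument at $.mo...
```

Emit:
servo_tool(
  moves="0.035 -0.050 -0.010 0 0 0; 0.070 -0.100 -0.02 0 0 0; 0.105 -0.150 -0.03 0 0 0; 0.140 -0.200 -0.04 0 0 0; 0.175 -0.250 -0.05 0 0 0; 0.210 -0.300 -0.06 0 0 0; 0.245 -0.350 -0.07 0 0 0; 0.280 -0.4 -0.08 0 0 0",
  hand=0,
)

```text
t: 1.1
ee_pos: [524.1, 173.9, 161.2]
orientation: [-1.548, 0.314, -0.313]
ft_force: [-0.4, 0.5, -0.1]
width: 87.8
```

Emit:
servo_tool(
  moves="0.030 -0.045 -0.010 0 0 0; 0.060 -0.090 -0.02 0 0 0; 0.090 -0.130 -0.03 0 0 0; 0.109 -0.157 -0.04 0 0 0; 0.109 -0.157 -0.05 0 0 0; 0.109 -0.157 -0.05 0 0 0",
)

```text
t: 1.85
ee_pos: [630.7, 19.2, 110.3]
orientation: [-1.548, 0.316, -0.311]
ft_force: [-0.7, -0.3, 0.2]
width: 87.8
```

```bash
cat > s.py <<'E'
import sys
from h import *
t=sys.argv[1]
o=ctrl.get_obs();print(o['t'],o['ee_pos'].round(1),o['width'])
ims=[]
for n in('top','side'):
    im=snap(n);np.savez(f'{n}{t}.npz',**im);ims.append(im['pixels'][...,::-1])
M=R.from_rotvec(im['attitude']).as_matrix()
a=[]
def px(im,p):
    f=192/np.tan(np.radians(im['vertical_fov'])/2);c=R.from_rotvec(im['attitude']).as_matrix().T@(p-im['xyz'])
    return im['cx']-f*c[0]/c[2],im['cy']+f*c[1]/c[2]
for n in('top','side'):
    im=dict(np.load(f'{n}{t}.npz'));u,v=map(int,px(im,o['ee_pos']));print(n,u,v)
    u=min(max(u,50),462);v=min(max(v,50),334)
    a.append(cv2.resize(im['pixels'][v-50:v+50,u-50:u+50,::-1],None,fx=4,fy=4,interpolation=cv2.INTER_CUBIC))
cv2.imwrite(f'pics/z{t}.png',np.hstack(a))
E
python3 s.py 1
```

```text
1.85 [630.7  19.2 110.3] 87.84657947468911
top 216 143
side 278 152
```

View pics/z1.png

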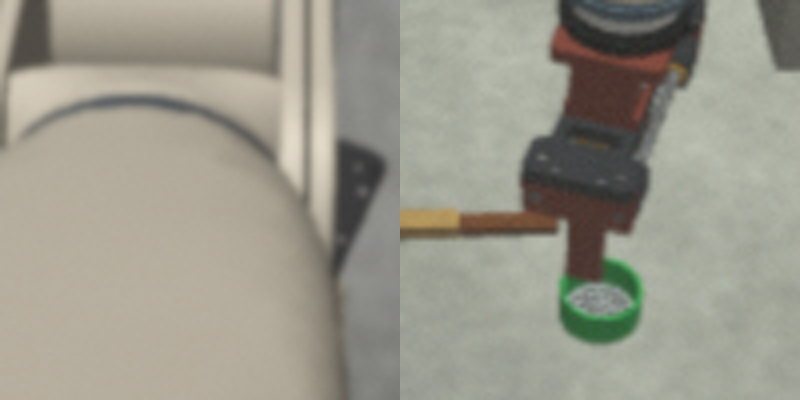

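The top view is blocked by the arm. In the side view the near finger ends at about (274,171), above the green sieve (278,177). I'll use that finger to check the side camera's bias.

Run:
```python
from h import *
o=ctrl.get_obs();M=R.from_rotvec(o['orientation']).as_matrix()
im=dict(np.load('side1.npz'));W=world(im)
for v in range(156,174,2):
    row=W[v,264:286]; L=(row-o['ee_pos'])@M
    m=(np.abs(L[:,2])<75)&(np.abs(L[:,1])<40)&(row[:,2]>70)
    if m.sum(): print(v,m.sum(),'lat',L[m,0].min().round(1),L[m,0].max().round(1),'along',L[m,1].mean().round(1),'jaw',np.median(L[m,2]).round(1))
```

```text
158 4 lat -9.2 -1.2 along -31.3 jaw -55.2
160 10 lat -8.6 12.1 along -27.2 jaw -56.2
162 10 lat -8.6 12.7 along -18.8 jaw -54.3
164 10 lat -8.4 12.5 along -10.6 jaw -53.6
166 10 lat -8.3 12.8 along -3.1 jaw -53.4
168 9 lat -7.7 11.5 along 4.7 jaw -52.6
170 10 lat -9.9 13.0 along 12.6 jaw -52.3
172 4 lat 5.1 12.1 along 17.9 jaw -51.7
```

Emit:
servo_tool(
  moves="0 0 -0.03 0 0 0; 0 0 -0.06 0 0 0; 0 0 -0.082 0 0 0; 0 0 -0.082 0 0 0",
)

```text
t: 2.45
ee_pos: [631.0, 19.4, 28.4]
orientation: [-1.549, 0.315, -0.311]
ft_force: [0.7, 0.3, 0.3]
width: 88.0
```

```bash
python3 s.py 2
```

```text
2.45 [631.   19.4  28.4] 88.02857393458727
top 217 152
side 277 173
```

View pics/z2.png

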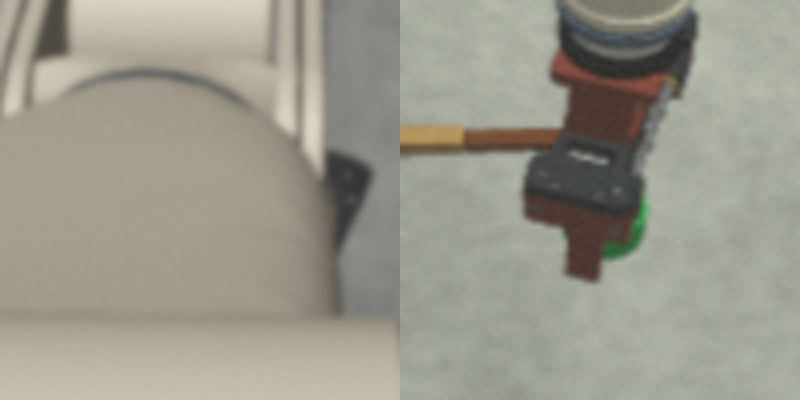

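Emit:
servo_tool(
  moves="0 0 0 0 0 0; 0 0 0 0 0 0; 0 0 0 0 0 0; 0 0 0 0 0 0; 0 0 0 0 0 0; 0 0 0 0 0 0",
  hand=255,
)

```text
t: 3.3
ee_pos: [632.4, 18.6, 30.0]
orientation: [-1.548, 0.313, -0.314]
ft_force: [-1.1, -1.0, 4.8]
width: 54.9
```

Emit:
servo_tool(
  moves="0 0 0 0 0 0; 0 0 0.02 0 0 0; 0 0 0.05 0 0 0; 0 0 0.10 0 0 0; 0 0 0.12 0 0 0; 0 0 0.12 0 0 0; 0 0 0.12 0 0 0",
)

```text
t: 4.18
ee_pos: [631.2, 18.7, 148.2]
orientation: [-1.548, 0.315, -0.312]
ft_force: [-0.2, -0.0, -0.2]
width: 54.8
```

```bash
python3 s.py 3
```

```text
4.175 [631.2  18.7 148.2] 54.84659897576353
top 215 137
side 280 141
```

View pics/z3.png

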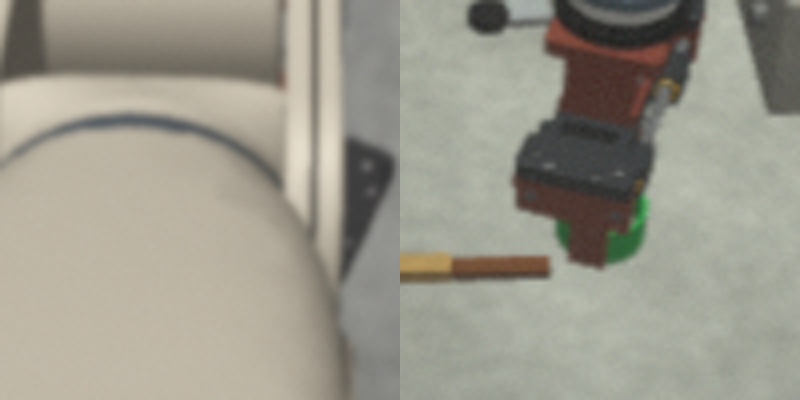

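Emit:
servo_tool(
  moves="-0.026 0.032 0 0 0 0; -0.052 0.064 0 0 0 0; -0.082 0.103 0 0 0 0; -0.113 0.141 0 0 0 0; -0.144 0.180 0 0 0 0; -0.175 0.218 0 0 0 0; -0.196 0.245 0 0 0 0; -0.205 0.257 0 0 0 0",
)

```text
t: 5.28
ee_pos: [425.7, 276.5, 148.7]
orientation: [-1.55, 0.313, -0.311]
ft_force: [0.3, 0.1, -0.1]
width: 55.1
```

Emit:
servo_tool(
  moves="0 0 -0.02 0 0 0; 0 0 -0.04 0 0 0; 0 0 -0.055 0 0 0; 0 0 -0.055 0 0 0; 0 0 -0.055 0 0 0",
)

```text
t: 5.9
ee_pos: [427.7, 275.6, 94.9]
orientation: [-1.548, 0.314, -0.314]
ft_force: [0.9, 0.3, -1.4]
width: 55.3
```

```bash
python3 s.py 4
```

```text
5.9 [427.7 275.6  94.9] 55.30867734811802
top 87 237
side 197 95
```

View pics/z4.png

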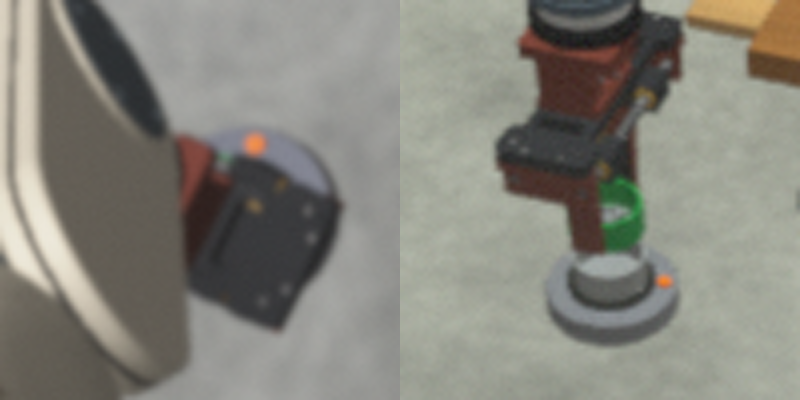

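```bash
cat >> h.py <<'E'
def px(im,p):
    f=192/np.tan(np.radians(im['vertical_fov'])/2);c=(np.asarray(p,float)-im['xyz'])@R.from_rotvec(im['attitude']).as_matrix()
    return np.stack([im['cx']-f*c[...,0]/c[...,2],im['cy']+f*c[...,1]/c[...,2]],-1)
def cyl(im,c,z0,z1,r=28):
    t=np.linspace(0,2*np.pi,360);q=[]
    for z in (z0,z1): q.append(np.c_[c[0]+r*np.cos(t),c[1]+r*np.sin(t),0*t+z])
    return cv2.convexHull(px(im,np.vstack(q)).astype(np.float32))[:,0]
def over(name,items,out,ctr,s=8,w=36):
    im=dict(np.load(name));u,v=ctr
    a=cv2.resize(im['pixels'][v-w:v+w,u-w:u+w,::-1],None,fx=s,fy=s,interpolation=cv2.INTER_NEAREST)
    for it,col in items:
        h=cyl(im,*it); cv2.polylines(a,[(((h-[u-w,v-w])+.5)*s).astype(int)],True,col,1)
    cv2.imwrite(out,a)
E
python3 - <<'E'
from h import *
o=ctrl.get_obs();z=94.8
over('side4.npz',[(((427.3,275.3),z-23.7,z+2.3),(255,0,255)),(((427.3,275.3),25,49),(255,255,0))],'pics/o4.png',(200,108))
E
```

```text
(no output)
```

View pics/o4.png

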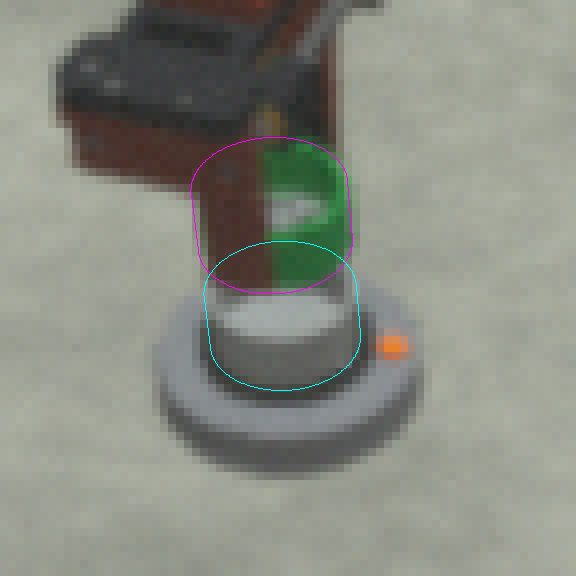

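Overlays of pan and sieve both match at the same axis in the side view. Lowering.

Emit:
servo_tool(
  moves="0 0 -0.01 0 0 0; 0 0 -0.016 0 0 0; 0 0 -0.019 0 0 0; 0 0 -0.021 0 0 0; 0 0 -0.022 0 0 0; 0 0 -0.022 0 0 0",
)

```text
t: 6.75
ee_pos: [427.2, 275.7, 73.0]
orientation: [-1.548, 0.314, -0.314]
ft_force: [-1.7, -0.4, 3.0]
width: 54.9
```

Emit:
servo_tool(
  moves="0 0 -0.001 0 0 0; 0 0 -0.0015 0 0 0; 0 0 -0.0015 0 0 0",
)

```text
t: 7.12
ee_pos: [427.2, 275.7, 72.9]
orientation: [-1.548, 0.314, -0.314]
ft_force: [-6.7, -3.1, 23.4]
width: 55.0
```

Emit:
servo_tool(
  moves="0 0 0.001 0 0 0; 0 0 0.001 0 0 0; 0 0 0.001 0 0 0; 0 0 0.02 0 0 0; 0 0 0.07 0 0 0; 0 0 0.10 0 0 0; 0.01 -0.05 0.12 0 0 0; 0.01 -0.11 0.12 0 0 0",
  hand=0,
)

```text
t: 8.12
ee_pos: [439.0, 165.6, 192.8]
orientation: [-1.546, 0.309, -0.315]
ft_force: [0.5, -0.6, 0.6]
width: 87.9
```

```bash
python3 s.py 5
python3 - <<'E'
from h import *
over('side5.npz',[(((427.3,275.3),49,75),(255,0,255)),(((427.3,275.3),25,49),(255,255,0))],'pics/o5.png',(200,108))
im=dict(np.load('side5.npz'));print(fit(im,(199,104),18,68,82))
im=dict(np.load('top5.npz'));print(fit(im,(95,240),18,68,82))
cv2.imwrite('pics/t5.png',im['pixels'][...,::-1])
E
```

```text
8.125 [439.  165.6 192.8] 87.92628872589313
top 132 229
side 198 92
(array([437.7, 273.3]), array([429.9, 273.8]), 29.1, 62, array([68.4, 72.1, 76.4]))
(array([406.3, 275.1]), array([412.3, 275.1]), 23.3, 52, array([70.4, 73.9, 77. ]))
```

View pics/o5.png

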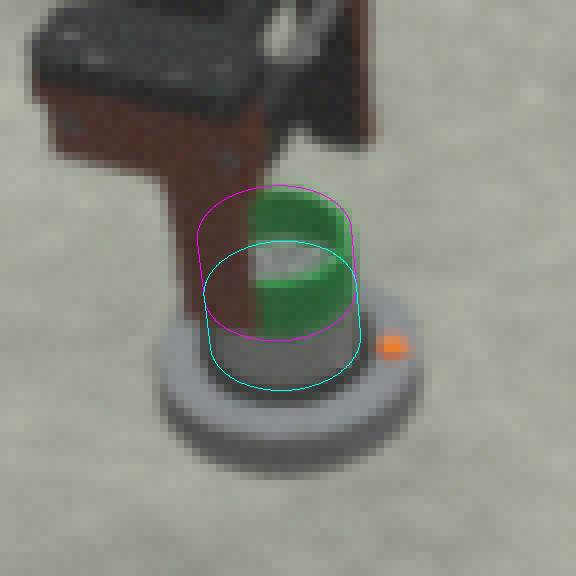

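View pics/t5.png

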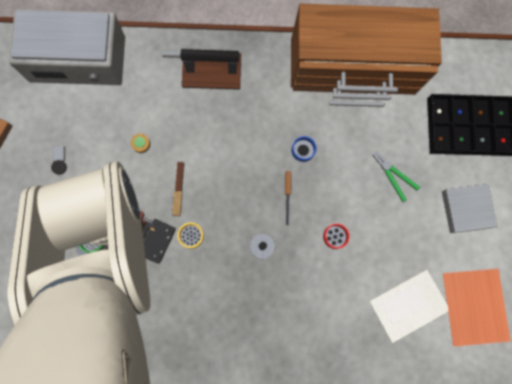

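Green is seated, with the rim at the expected outline. Next is yellow.

Emit:
servo_tool(
  moves="0.003 -0.04 -0.02 0 0 0; 0.006 -0.08 -0.05 0 0 0; 0.006 -0.094 -0.09 0 0 0; 0.006 -0.094 -0.10 0 0 0; 0.006 -0.094 -0.10 0 0 0; 0.006 -0.094 -0.10 0 0 0",
)

```text
t: 8.98
ee_pos: [444.1, 72.7, 92.1]
orientation: [-1.547, 0.311, -0.314]
ft_force: [0.1, 0.2, 0.2]
width: 88.0
```

```bash
python3 s.py 6
python3 - <<'E'
from h import *
over('side6.npz',[(((427.3,275.3),49,75),(255,0,255)),(((443.5,72),6,32),(255,0,0))],'pics/o6.png',(200,130),s=6,w=50)
im=dict(np.load('side6.npz'));print(fit(im,(199,104),18,68,82))
E
```

```text
8.975 [444.1  72.7  92.1] 88.0158294197583
top 187 232
side 204 145Traceback (most recent call last):
  File "<stdin>", line 3, in <module>
  File "h.py", line 23, in fit
    ctr=(p[:,:2].max(0)+p[:,:2].min(0))/2
         ~~~~~~~~~~~^^^
    return umr_maximum(a, axis, None, out, keepdims, initial, where)
ValueError: zero-size array to reduction operation maximum which has no identity
```

View pics/o6.png

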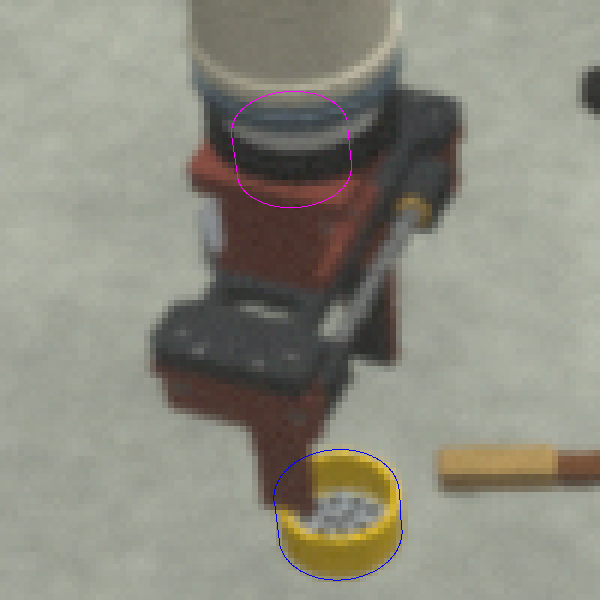

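Emit:
servo_tool(
  moves="0 0 -0.03 0 0 0; 0 0 -0.055 0 0 0; 0 0 -0.0615 0 0 0; 0 0 -0.0615 0 0 0",
)

```text
t: 9.57
ee_pos: [443.5, 71.9, 30.1]
orientation: [-1.548, 0.313, -0.313]
ft_force: [0.1, -0.3, 0.3]
width: 87.7
```

Emit:
servo_tool(
  moves="0 0 0 0 0 0; 0 0 0 0 0 0; 0 0 0 0 0 0; 0 0 0 0 0 0; 0 0 0 0 0 0; 0 0 0 0 0 0",
  hand=255,
)

```text
t: 10.32
ee_pos: [443.5, 71.7, 30.0]
orientation: [-1.548, 0.313, -0.314]
ft_force: [-0.5, -0.3, 5.1]
width: 56.0
```

Emit:
servo_tool(
  moves="0 0 0.02 0 0 0; 0 0 0.06 0 0 0; 0 0 0.11 0 0 0; -0.002 0.03 0.14 0 0 0; -0.006 0.08 0.14 0 0 0; -0.010 0.13 0.14 0 0 0; -0.014 0.18 0.14 0 0 0; -0.016 0.204 0.14 0 0 0",
)

```text
t: 11.32
ee_pos: [426.7, 277.9, 169.5]
orientation: [-1.548, 0.312, -0.312]
ft_force: [0.0, -0.5, -0.9]
width: 56.1
```

Emit:
servo_tool(
  moves="0 0 -0.02 0 0 0; 0 0 -0.04 0 0 0; 0 0 -0.048 0 0 0; 0 0 -0.048 0 0 0; 0 0 -0.048 0 0 0",
)

```text
t: 11.95
ee_pos: [427.6, 275.8, 122.2]
orientation: [-1.547, 0.313, -0.314]
ft_force: [0.1, 0.3, -0.8]
width: 55.9
```

```bash
python3 s.py 7
python3 - <<'E'
from h import *
z=121.2
over('side7.npz',[(((427.3,275.3),z-23.7,z+2.3),(255,0,255)),(((427.3,275.3),49,75),(255,255,0))],'pics/o7.png',(200,100))
E
```

```text
11.95 [427.6 275.8 122.2] 55.90388613918244
top 83 236
side 196 87
```

View pics/o7.png

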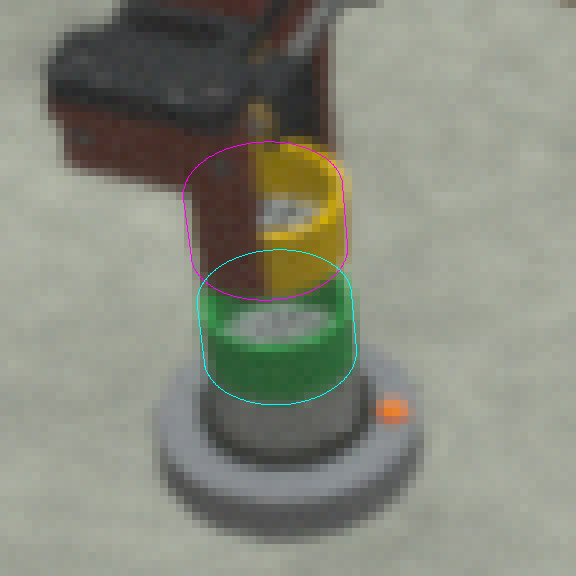

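Emit:
servo_tool(
  moves="0 0 -0.01 0 0 0; 0 0 -0.016 0 0 0; 0 0 -0.019 0 0 0; 0 0 -0.021 0 0 0; 0 0 -0.023 0 0 0; 0 0 -0.023 0 0 0",
)

```text
t: 12.8
ee_pos: [427.3, 275.8, 99.0]
orientation: [-1.548, 0.314, -0.314]
ft_force: [-1.7, -0.6, 3.8]
width: 56.3
```

Emit:
servo_tool(
  moves="0 0 -0.001 0 0 0; 0 0 -0.001 0 0 0; 0 0 -0.001 0 0 0",
)

```text
t: 13.18
ee_pos: [427.3, 275.7, 98.9]
orientation: [-1.548, 0.313, -0.314]
ft_force: [-3.4, -2.8, 15.5]
width: 56.0
```

Emit:
servo_tool(
  moves="0 0 0.001 0 0 0; 0 0 0.001 0 0 0; 0 0 0.001 0 0 0; 0 0 0.02 0 0 0; 0 0 0.06 0 0 0; 0 -0.03 0.08 0 0 0; 0.01 -0.09 0.08 0 0 0; 0.02 -0.15 0.08 0 0 0",
  hand=0,
)

```text
t: 14.18
ee_pos: [447.5, 124.6, 178.0]
orientation: [-1.548, 0.311, -0.313]
ft_force: [1.0, 0.4, -0.3]
width: 87.6
```

Emit:
servo_tool(
  moves="0 -0.06 -0.01 0 0 0; 0 -0.12 -0.02 0 0 0; 0 -0.18 -0.03 0 0 0; 0 -0.24 -0.04 0 0 0; 0 -0.30 -0.05 0 0 0; 0.002 -0.36 -0.07 0 0 0; 0.002 -0.378 -0.085 0 0 0; 0.002 -0.378 -0.085 0 0 0",
)

```text
t: 15.18
ee_pos: [448.2, -252.4, 91.4]
orientation: [-1.547, 0.317, -0.313]
ft_force: [-0.2, 0.5, -0.8]
width: 87.8
```

```bash
python3 s.py 8
python3 - <<'E'
from h import *
over('side8.npz',[(((427.3,275.3),75,101),(255,0,255)),(((427.3,275.3),49,75),(255,255,0))],'pics/o8a.png',(200,100),s=6)
over('side8.npz',[(((449.3,-252),6,32),(255,0,0))],'pics/o8b.png',(210,265),s=6)
cv2.imwrite('pics/o8.png',np.hstack([cv2.imread('pics/o8a.png'),cv2.imread('pics/o8b.png')])[:,:800])
im=dict(np.load('side8.npz'));print(fit(im,(197,97),18,92,110))
im=dict(np.load('top8.npz'));print(fit(im,(93,240),18,92,110))
E
```

```text
15.175 [ 448.2 -252.4   91.4] 87.7986686363553
top 343 233
side 208 255
(array([447. , 282.8]), array([447.9, 283.1]), 18.0, 20, array([ 96.4,  98.3, 102.1]))
(array([426. , 274.4]), array([426.1, 275.9]), 27.7, 145, array([ 92.8,  99.3, 103. ]))
```

View pics/o8.png

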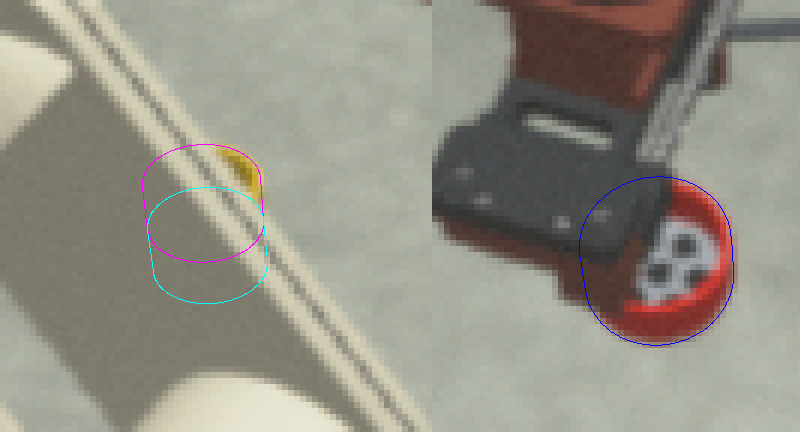

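Yellow is seated: its rim reads 99.3 with the top camera's -1.5 bias, centred on the pan. Red matches its outline.

Emit:
servo_tool(
  moves="0 0 -0.03 0 0 0; 0 0 -0.055 0 0 0; 0 0 -0.063 0 0 0; 0 0 -0.063 0 0 0; 0 0 -0.063 0 0 0",
)

```text
t: 15.9
ee_pos: [449.9, -252.2, 30.7]
orientation: [-1.548, 0.312, -0.314]
ft_force: [-0.0, -0.6, 1.6]
width: 87.9
```

Emit:
servo_tool(
  moves="0 0 0 0 0 0; 0 0 0 0 0 0; 0 0 0 0 0 0; 0 0 0 0 0 0; 0 0 0 0 0 0; 0 0 0 0 0 0",
  hand=255,
)

```text
t: 16.65
ee_pos: [449.3, -252.4, 29.8]
orientation: [-1.548, 0.314, -0.314]
ft_force: [-1.1, 0.0, 3.1]
width: 55.2
```

Emit:
servo_tool(
  moves="0 0 0.02 0 0 0; 0 0 0.06 0 0 0; 0 0 0.11 0 0 0; -0.002 0.04 0.16 0 0 0; -0.004 0.09 0.16 0 0 0; -0.006 0.145 0.16 0 0 0; -0.008 0.20 0.16 0 0 0; -0.010 0.25 0.16 0 0 0",
)

```text
t: 17.65
ee_pos: [438.7, -0.6, 189.6]
orientation: [-1.548, 0.314, -0.314]
ft_force: [-0.0, -0.3, -1.0]
width: 55.3
```

Emit:
servo_tool(
  moves="-0.002 0.05 0 0 0 0; -0.004 0.10 0 0 0 0; -0.006 0.15 0 0 0 0; -0.008 0.20 0 0 0 0; -0.010 0.24 0 0 0 0; -0.012 0.268 0 0 0 0; -0.012 0.278 0 0 0 0; -0.012 0.278 0 0 0 0",
)

```text
t: 18.65
ee_pos: [427.0, 275.6, 189.4]
orientation: [-1.549, 0.313, -0.313]
ft_force: [0.6, 0.3, -1.1]
width: 55.5
```

Emit:
servo_tool(
  moves="0 0 -0.02 0 0 0; 0 0 -0.038 0 0 0; 0 0 -0.042 0 0 0; 0 0 -0.042 0 0 0; 0 0 -0.042 0 0 0",
)

```text
t: 19.27
ee_pos: [427.7, 275.6, 148.3]
orientation: [-1.547, 0.313, -0.315]
ft_force: [-1.0, -0.2, -0.6]
width: 55.5
```

```bash
python3 s.py 9
python3 - <<'E'
from h import *
z=148
over('side9.npz',[(((427.3,275.3),z-23.7,z+2.3),(255,0,255)),(((427.3,275.3),75,101),(255,255,0)),(((427.3,275.3),49,75),(255,255,0))],'pics/o9.png',(200,95))
E
```

```text
19.275 [427.7 275.6 148.3] 55.47171284156326
top 79 235
side 195 80
```

View pics/o9.png

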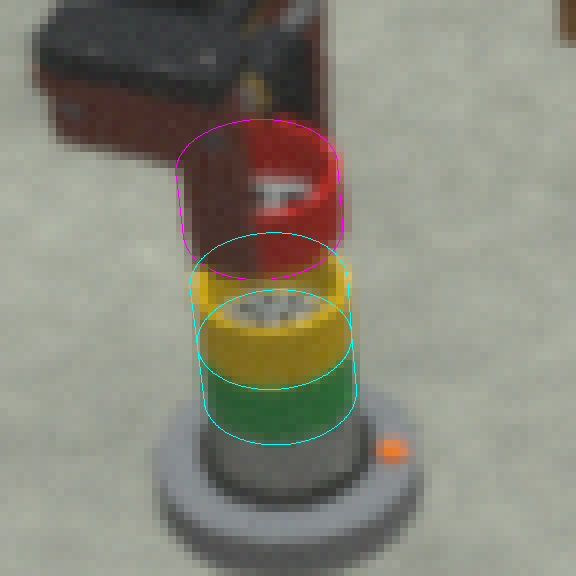

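Aligned, and yellow sits squarely on green. Lowering (commanded z 147.7, target 124.7).

Emit:
servo_tool(
  moves="0 0 -0.01 0 0 0; 0 0 -0.016 0 0 0; 0 0 -0.019 0 0 0; 0 0 -0.021 0 0 0; 0 0 -0.023 0 0 0; 0 0 -0.023 0 0 0",
)

```text
t: 20.12
ee_pos: [427.4, 275.8, 124.8]
orientation: [-1.548, 0.313, -0.314]
ft_force: [-0.6, -0.7, 0.1]
width: 55.5
```

Emit:
servo_tool(
  moves="0 0 -0.001 0 0 0; 0 0 -0.001 0 0 0; 0 0 -0.001 0 0 0",
)

```text
t: 20.5
ee_pos: [427.4, 275.8, 124.7]
orientation: [-1.548, 0.313, -0.314]
ft_force: [-3.1, -2.5, 11.3]
width: 55.6
```

Emit:
servo_tool(
  moves="0 0 0.001 0 0 0; 0 0 0.001 0 0 0; 0 0 0.001 0 0 0; 0 0 0.02 0 0 0; 0 0 0.06 0 0 0; 0 -0.03 0.08 0 0 0; 0 -0.09 0.08 0 0 0; 0 -0.15 0.08 0 0 0",
  hand=0,
)

```text
t: 21.5
ee_pos: [427.3, 124.6, 204.0]
orientation: [-1.548, 0.311, -0.313]
ft_force: [0.6, 1.1, 0.1]
width: 87.9
```

Emit:
servo_tool(
  moves="0 -0.05 -0.01 0 0 0; 0 -0.10 -0.03 0 0 0; 0 -0.15 -0.05 0 0 0; 0 -0.19 -0.08 0 0 0; -0.0025 -0.213 -0.110 0 0 0; -0.0025 -0.213 -0.114 0 0 0; -0.0025 -0.213 -0.114 0 0 0",
)

```text
t: 22.38
ee_pos: [424.8, -86.8, 89.8]
orientation: [-1.548, 0.314, -0.313]
ft_force: [0.1, 0.6, 0.1]
width: 88.0
```

```bash
python3 s.py 10
python3 - <<'E'
from h import *
over('side10.npz',[(((427.3,275.3),101,127),(255,0,255)),(((427.3,275.3),75,101),(255,255,0))],'pics/o8a.png',(197,95),s=6)
over('side10.npz',[(((424.7,-87.5),6,11),(255,0,0)),(((424.7,-87.5),11,29,9.5),(255,0,255))],'pics/o8b.png',(200,210),s=6)
cv2.imwrite('pics/o10.png',np.hstack([cv2.imread('pics/o8a.png'),cv2.imread('pics/o8b.png')])[:,:800])
im=dict(np.load('top10.npz'));print(fit(im,(91,240),18,118,136))
E
```

```text
22.375 [424.8 -86.8  89.8] 88.03077509105667
top 264 243
side 197 195
(array([426.1, 270.2]), array([425.7, 275.3]), 27.8, 122, array([120. , 125.6, 129. ]))
```

View pics/o10.png

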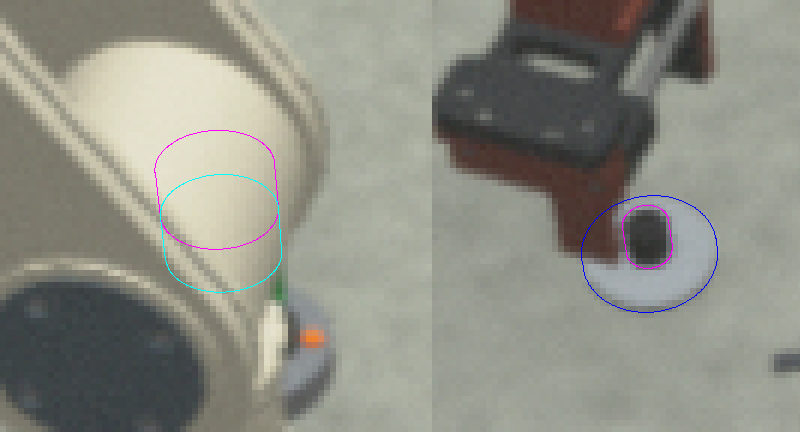

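Red is seated, and the lid is where I measured it. Grasping the knob with the fingertips about 3 mm above the disc.

Emit:
servo_tool(
  moves="0 0 -0.03 0 0 0; 0 0 -0.05 0 0 0; 0 0 -0.057 0 0 0; 0 0 -0.057 0 0 0; 0 0 -0.057 0 0 0",
)

```text
t: 23.1
ee_pos: [425.4, -87.2, 33.5]
orientation: [-1.548, 0.312, -0.314]
ft_force: [-0.2, -0.2, -0.7]
width: 87.9
```

Emit:
servo_tool(
  moves="0 0 0 0 0 0; 0 0 0 0 0 0; 0 0 0 0 0 0; 0 0 0 0 0 0; 0 0 0 0 0 0; 0 0 0 0 0 0; 0 0 0 0 0 0; 0 0 0 0 0 0",
  hand=255,
)

```text
t: 24.1
ee_pos: [424.7, -87.3, 32.6]
orientation: [-1.548, 0.314, -0.314]
ft_force: [0.2, -0.1, -0.7]
width: 18.2
```

Emit:
servo_tool(
  moves="0 0 0.02 0 0 0; 0 0 0.06 0 0 0; 0 0 0.12 0 0 0; 0 0.02 0.17 0 0 0; 0 0.06 0.18 0 0 0; 0 0.10 0.18 0 0 0; 0 0.14 0.18 0 0 0; 0 0.18 0.18 0 0 0",
)

```text
t: 25.1
ee_pos: [424.4, 93.9, 212.7]
orientation: [-1.548, 0.314, -0.314]
ft_force: [0.4, -0.7, -1.2]
width: 18.0
```

Emit:
servo_tool(
  moves="0 0.05 0 0 0 0; 0.001 0.10 0 0 0 0; 0.002 0.14 0 0 0 0; 0.0025 0.17 0 0 0 0; 0.0025 0.183 0 0 0 0; 0.0025 0.183 -0.02 0 0 0; 0.0025 0.183 -0.036 0 0 0; 0.0025 0.183 -0.036 0 0 0",
)

```text
t: 26.1
ee_pos: [426.3, 274.6, 175.4]
orientation: [-1.55, 0.316, -0.312]
ft_force: [0.6, -0.1, -0.6]
width: 18.3
```

Emit:
servo_tool(
  moves="0 0 0 0 0 0; 0 0 0 0 0 0",
)

```text
t: 26.35
ee_pos: [427.7, 275.7, 177.3]
orientation: [-1.547, 0.313, -0.315]
ft_force: [-0.0, 0.3, -0.1]
width: 18.1
```

```bash
python3 s.py 11
python3 - <<'E'
from h import *
z=176.7
over('side11.npz',[(((427.3,275.3),z-26.7,z-21.7),(255,0,255)),(((427.3,275.3),101,127),(255,255,0)),(((427.3,275.3),75,101),(255,255,0))],'pics/o11.png',(198,90))
E
```

```text
26.35 [427.7 275.7 177.3] 18.12442485947897
top 74 234
side 194 71
```

View pics/o11.png

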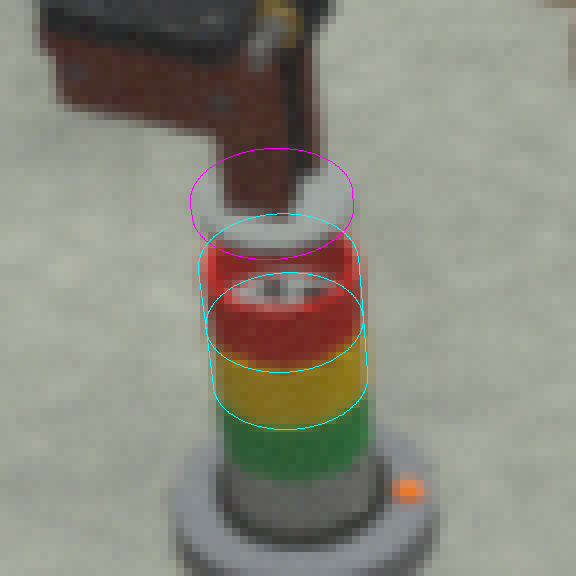

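Emit:
servo_tool(
  moves="0 0 -0.01 0 0 0; 0 0 -0.016 0 0 0; 0 0 -0.019 0 0 0; 0 0 -0.021 0 0 0; 0 0 -0.023 0 0 0; 0 0 -0.023 0 0 0",
)

```text
t: 27.2
ee_pos: [427.3, 275.8, 153.7]
orientation: [-1.548, 0.314, -0.314]
ft_force: [-0.2, 0.6, -1.5]
width: 18.2
```

Emit:
servo_tool(
  moves="0 0 -0.001 0 0 0; 0 0 -0.001 0 0 0; 0 0 -0.001 0 0 0",
)

```text
t: 27.58
ee_pos: [427.5, 275.9, 153.6]
orientation: [-1.547, 0.313, -0.314]
ft_force: [-1.5, -2.4, 7.8]
width: 18.1
```

Emit:
servo_tool(
  moves="0 0 0.001 0 0 0; 0 0 0.001 0 0 0; 0 0 0.001 0 0 0; 0 0 0.001 0 0 0; 0 0 0.02 0 0 0; 0 0 0.06 0 0 0; 0 0 0.09 0 0 0; 0 0 0.09 0 0 0",
  hand=0,
)

```text
t: 28.58
ee_pos: [428.4, 276.5, 244.7]
orientation: [-1.545, 0.311, -0.316]
ft_force: [0.2, -1.2, -0.0]
width: 87.6
```

Emit:
servo_tool(
  moves="-0.025 0.040 0 0 0 0; -0.05 0.08 0 0 0 0; -0.075 0.12 0 0 0 0; -0.10 0.16 0 0 0 0; -0.125 0.20 0 0 0 0; -0.15 0.24 0 0 0 0; -0.18 0.28 0 0 0 0; -0.184 0.30 0 0 0 0",
)

```text
t: 29.58
ee_pos: [240.9, 576.9, 240.8]
orientation: [-1.55, 0.312, -0.311]
ft_force: [-0.9, -0.2, -0.1]
width: 88.1
```

Emit:
servo_tool(
  moves="0 0 0 0 0 0; 0 0 0 0 0 0; 0 0 0 0 0 0; 0 0 0 0 0 0",
)

```text
t: 30.08
ee_pos: [243.7, 575.0, 242.8]
orientation: [-1.548, 0.314, -0.314]
ft_force: [-0.3, -0.4, -0.2]
width: 87.4
```

```bash
python3 s.py 12
python3 - <<'E'
from h import *
c=(427.3,275.3)
over('side12.npz',[((c,127,132),(255,0,255)),((c,132,150,9.5),(255,0,255)),((c,101,127),(255,255,0)),((c,49,75),(255,255,0))],'pics/o12.png',(198,90))
t=dict(np.load('top12.npz'));s=dict(np.load('side12.npz'))
cv2.imwrite('pics/t12.png',t['pixels'][...,::-1]);cv2.imwrite('pics/sd12.png',s['pixels'][...,::-1])
print('lid top',fit(t,(90,239),16,124,140),'knob',fit(t,(89,239),8,142,160))
print('lid side',fit(s,(195,84),16,124,140))
for n,pp in {'top':dict(blue=(303,149),tin=(141,143)),'side':dict(blue=(295,239),tin=(278,132))}.items():
    im=t if n=='top' else s
    for k,c in pp.items(): print(n,k,fit(im,c,22,*{'tin':(15,30)}.get(k,(24,40))))
    a=dict(np.load(n+'0.npz'))['pixels'].astype(int);d=np.abs(a-im['pixels']).max(-1)>60
    nl,_,st,ce=cv2.connectedComponentsWithStats(d.astype(np.uint8));print([(ce[i].round(),st[i,4]) for i in range(1,nl) if st[i,4]>15])
E
```

```text
30.075 [243.7 575.  242.8] 87.37957832798061
top -129 338
side 131 -4
lid top (array([425.7, 269.3]), array([425.5, 272. ]), 27.0, 389, array([128.6, 131.6, 135. ])) knob (array([425.7, 268.9]), array([425.7, 269.8]), 6.0, 17, array([143.2, 148.1, 151.7]))
lid side (array([428.2, 272.1]), array([428.9, 272.8]), 28.7, 192, array([125.8, 131.1, 134.6]))
top blue (array([ 646.3, -178.1]), array([ 646.9, -178.6]), 28.0, 138, array([25.1, 30.4, 33.8]))
top tin (array([651.9, 197.4]), array([652.7, 197.2]), 21.9, 275, array([16.6, 20.5, 23.8]))
[(array([217., 153.]), np.int32(188)), (array([183., 228.]), np.int32(33)), (array([335., 237.]), np.int32(211)), (array([ 98., 241.]), np.int32(272)), (array([ 79., 236.]), np.int32(57)), (array([262., 246.]), np.int32(40))]
side blue (array([ 650.1, -180.6]), array([ 649.2, -180.4]), 29.3, 149, array([25. , 29.9, 32.6]))
side tin (array([655.8, 195.9]), array([655.3, 194.6]), 23.7, 128, array([16.6, 19.4, 23. ]))
[(array([196.,  82.]), np.int32(50)), (array([198., 101.]), np.int32(364)), (array([206., 165.]), np.int32(262)), (array([278., 177.]), np.int32(271)), (array([199., 213.]), np.int32(51)), (array([211., 272.]), np.int32(343))]
```

View pics/o12.png

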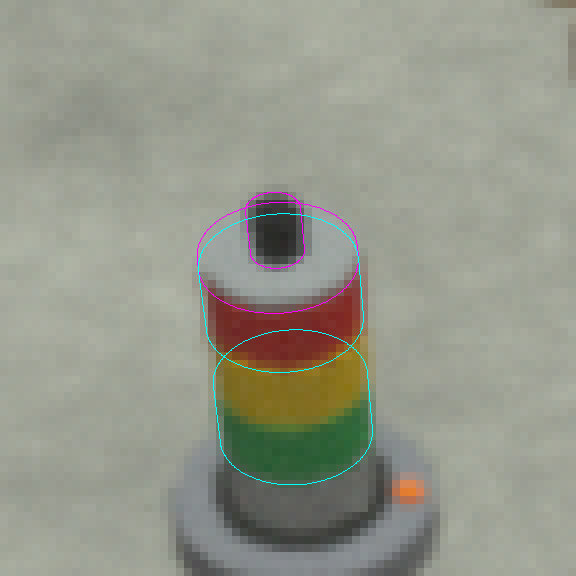

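View pics/t12.png

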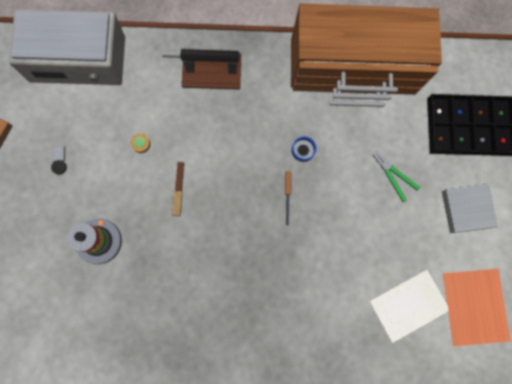

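The tower stands complete and everything else is unmoved. My top-view fit window missed the lid, which is at (82,236), so I'll refit there and check that it is level.

Run:
```python
from h import *
for n,c in(('top',(82,236)),('side',(195,84))):
    t=dict(np.load(n+'12.npz'));print(fit(t,c,18,124,139))
    W=world(t);h,w=W.shape[:2];u,v=np.meshgrid(range(w),range(h));m=(np.hypot(u-c[0],v-c[1])<14)&(abs(W[...,2]-131.5)<6)
    p=W[m];A=np.c_[p[:,:2]-p[:,:2].mean(0),np.ones(len(p))];print(np.linalg.lstsq(A,p[:,2],rcond=None)[0].round(3))
```

```text
(array([426.7, 276.3]), array([426.1, 276.5]), 28.2, 563, array([128.8, 131.7, 134.8]))
[ 9.00000e-03 -1.10000e-02  1.31834e+02]
(array([428.2, 272.1]), array([428.9, 272.8]), 28.7, 191, array([125.8, 131.1, 134.5]))
[-4.00000e-03  2.80000e-02  1.31124e+02]
```

The lid is level, its top reads 131.8 mm (132 expected), and it is centred on the pan.

```bash
python3 -c "
from workcell import ctrl
print(ctrl.close_job())"
```

```text
the job is handed in; nothing more can be done
None
```

I built the sieve tower on the pan in the order asked (green, yellow, red, lid) and handed it in at about 30 s with the gripper open and clear. I pressed each piece until contact, at most 23 N, and checked it was seated before moving on to the next.

**Last checks on the tower:**
- **Height:** the lid's top reads 131.1–131.8 mm, against 132 expected.
- **Level:** the lid is level to about 1.5° or better, within the noise.
- **Centring:** in each camera the lid is within about 2 mm of the pan's axis.

**The other pieces:** the blue sieve and the tin re-measured within about 1.5 mm of where they started. Comparing the pictures showed no change at the file, the brush or the pliers.

**Disagreements:**
- The two cameras differ by 2–3 mm throughout, so I used their mean.
- My first top-view fit of the lid was off because its window was misplaced; refitting corrected it.
- When I moved on from red, the side view of it was blocked. Its seating then rested on the top view and the contact force, and the final side picture agreed.

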